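# Find the rocking corner of the dough scale and press its shim flat

### The arm

A 6-joint arm with a two-finger parallel gripper is mounted at the origin on the work surface. World frame = base frame: x ahead of the robot, y to its left, z up, the work surface at z = 0. Lengths are in m, angles in rad, forces in N, time in s.
With the tool pointing down it reaches from about 0.325 to 0.775 m from the base axis. Payload 5.5 kg.
Tool frame: the origin (TCP) lies midway between the tips of the shut fingers; the grasp point (between the pads) lies 19 mm behind it; z points along the fingers, y is the direction in which the jaws open and shut (so a half turn about z gives the same grasp; the last joint's range is limited). The gripper opens to 85 mm and grips with 20 to 120 N. Pads are 22 mm wide; open, the fingers measure 114 mm over their backs; the gripper's body (76 mm by 85 mm) begins 54 mm behind the grasp point. The pads swing forward as they close: fully open they stand 13 mm farther back than shut.
Start: joints at [1.147, 0.091, 1.231, -0, 1.82, -0.057], TCP at [0.215, 0.56, 0.231] pointing down, gripper open.
Joint ranges: [-2.87, 2.87], [-0.86, 2.18], [0.17, 2.46], [-1.51, 4.65], [0.06, 2.69], [-2.65, 2.65]. Speed limits (rad/s): [2.57, 2.57, 3.01, 3.14, 3.14, 3.14].

### API

Orientations are given as [roll, pitch, yaw] about the fixed x, y, z axes, in that order (R = Rz(yaw) Ry(pitch) Rx(roll)).
In Python, from workcell import ctrl gives the robot as it stands.
- The arm moves only by the tool servo_tool, never from a script. Its argument "commands" is a list of rows, each an object of numbers: "x", "y", "z": the shift along the tool's x, y, z in m; "rx", "ry", "rz": the turn, a rotation vector about the tool's x, y, z in degrees. In form: [{"x": .., "y": .., "z": .., "rx": .., "ry": .., "rz": ..}, ...]. A call has 1 to 5 rows; each row shifts and turns the pose as measured when the row begins, along the tool's axes as they then stand; what a row does not reach is not made up. A row lasts 1/12 s, in which the tool goes at most 41.7 mm and 7.16 degrees, less where a joint would pass 70% of its speed; a pose out of reach is approached as far as the arm can. A call is refused whole if a number of a shift passes 0.0417 or a number of a turn 7.16, either way. A call with a gripper value outside its range is refused whole. "fingers" is the opening, from 0 (shut) to 1 (fully open), set as the call begins (left out, the last holds). The fingers move at their own pace and stop on an object; "newtons" is the grip in N (left out, the last holds). Time passes only in rows, so rows that do not move let the fingers close. It gives the time, the measured TCP pose, the force and the opening at its end, in the units of the state.
- ctrl.get_state(): the state, without advancing time (a new reading comes with each control period).
- ctrl.read_camera(name): name is "side" or "top"; returns a dict with "img" (480x640x3 uint8, red, green, blue), "K" (3x3 intrinsics, pixels), "dist_coeffs" ([k1, k2, p1, p2, k3] as OpenCV has them; the pictures are not rectified), "world_to_cam" (4x4, takes a point from world to camera coordinates). Camera axes: x right, y up, looking along -z (the intrinsics and any distortion apply to the point x, -y, -z); pixel columns grow to the right and rows downward; lengths in m; the calibration is good to about 2 mm. A picture is of the moment at which its call begins. There is no depth.
- ctrl.job_done(): hands the job in, once; it reports no verdict.
Trained networks look in a picture, given as the dict that the camera call returned (one of the last four; its "shot" number tells which), for a name from the list of things; names that differ only in an ending like _2 or _b are one class to them, and where a whole thing is asked for, a point or a joint stands for the part that bears it (a point fixed in the world has none). Each returns a list of dicts, best first, with "conf" (0 to 1); they miss things now and then, are a little off and sometimes report something else, mostly with a low value. They report only what shows in the picture. A call takes as long as a camera call. They do not tell look-alikes from the thing itself.
- ctrl.boxes_of(picture, query): "bbox" ([centre column, centre row, width, height] in pixels, round what is visible of it).
- ctrl.cut_out(picture, query): "pixels" (480x640 bool, what is visible of it) and "bbox" ([centre column, centre row, width, height] in pixels, round what is visible of it).
The state is a dict: "t": time; "joint_pos": joint angles; "joint_velocities": joint speeds; "joint_torque": joint torques, N m; "position": TCP position; "ee_rot": TCP orientation; "contact_force": force on the tool from outside, world axes, zero at the start; "torque": the same for the moment, N m; "width": opening from 0.0 (shut) to 1.0 (fully open).
Only numpy, scipy, OpenCV 4.12 (cv2) and the standard library are available. Lean on these libraries where they do the work, as an engineer would, in place of code of your own. Each camera call takes 0.05 s, during which the arm holds its last target. There are 200 camera calls.

### The job

The bakery scale rocks at one corner. With the fingertips, press down on the scale's corner lugs to find the one that gives, then press the shim lever of that corner down until it lies fully flat, and let go. Leave the other three shim levers standing, do not lift the scale or push it out of place, and leave the bowl, jar and scraper alone.

Things in the scene. Friction and masses are not known exactly. Their poses are not given: they have to be found in the camera images.
- scale: Loose flat bench scale (2 to 3 kg) on four low black blocks fixed to the bench. Origin: its middle, 37 mm above the bench, level with the undersides of its lugs; x away from its display, y left, z up. Body 192 (x) by 152 (y) mm, top 57 mm above the bench. Four steel lugs, its corners, stick out at the sides: middle at x = -60 or 60 mm, 36 mm wide (x), 8 mm thick, reaching out to y = -140 or 140 mm.
- lug_front_left (a point): Point in the middle of the upper face of the lug at the scale's front left (-x, +y), 25 mm in from its outer end (y = -115 or 115 mm), 45 mm above the bench. Three lugs lie on firm pads; one, not to be told by eye, on a slack pad: it dips 4.5 mm when pressed with more than 2 N (stops there at about 3 N) and comes back when let go. Each lug has its own shim lever on its -x side, in line with this point.
- lug_back_left (a point): Point in the middle of the upper face of the lug at the scale's back left (+x, +y), 25 mm in from its outer end (y = -115 or 115 mm), 45 mm above the bench. Three lugs lie on firm pads; one, not to be told by eye, on a slack pad: it dips 4.5 mm when pressed with more than 2 N (stops there at about 3 N) and comes back when let go. Each lug has its own shim lever on its -x side, in line with this point.
- lug_front_right (a point): Point in the middle of the upper face of the lug at the scale's front right (-x, -y), 25 mm in from its outer end (y = -115 or 115 mm), 45 mm above the bench. Three lugs lie on firm pads; one, not to be told by eye, on a slack pad: it dips 4.5 mm when pressed with more than 2 N (stops there at about 3 N) and comes back when let go. Each lug has its own shim lever on its -x side, in line with this point.
- lug_back_right (a point): Point in the middle of the upper face of the lug at the scale's back right (+x, -y), 25 mm in from its outer end (y = -115 or 115 mm), 45 mm above the bench. Three lugs lie on firm pads; one, not to be told by eye, on a slack pad: it dips 4.5 mm when pressed with more than 2 N (stops there at about 3 N) and comes back when let go. Each lug has its own shim lever on its -x side, in line with this point.
- shim1 (a joint): Angle of one of four alike shim levers (number not tied to a corner): 0 to 0.1 rad up, 0.6 flat. Steel, 30 mm wide, hinged along the scale's y 10 mm from its lug's middle towards -x, 8 mm above the bench; its end slopes up to 60 mm from the lug's middle and 45 mm above the bench; flat: 72 and 10.5 mm. Stiff, no spring: 2 to 3 N near the end moves it, it stays as left. Flat, its cam carries the lug.
- shim2 (a joint): Angle of one of four alike shim levers (number not tied to a corner): 0 to 0.1 rad up, 0.6 flat. Steel, 30 mm wide, hinged along the scale's y 10 mm from its lug's middle towards -x, 8 mm above the bench; its end slopes up to 60 mm from the lug's middle and 45 mm above the bench; flat: 72 and 10.5 mm. Stiff, no spring: 2 to 3 N near the end moves it, it stays as left. Flat, its cam carries the lug.
- shim3 (a joint): Angle of one of four alike shim levers (number not tied to a corner): 0 to 0.1 rad up, 0.6 flat. Steel, 30 mm wide, hinged along the scale's y 10 mm from its lug's middle towards -x, 8 mm above the bench; its end slopes up to 60 mm from the lug's middle and 45 mm above the bench; flat: 72 and 10.5 mm. Stiff, no spring: 2 to 3 N near the end moves it, it stays as left. Flat, its cam carries the lug.
- shim4 (a joint): Angle of one of four alike shim levers (number not tied to a corner): 0 to 0.1 rad up, 0.6 flat. Steel, 30 mm wide, hinged along the scale's y 10 mm from its lug's middle towards -x, 8 mm above the bench; its end slopes up to 60 mm from the lug's middle and 45 mm above the bench; flat: 72 and 10.5 mm. Stiff, no spring: 2 to 3 N near the end moves it, it stays as left. Flat, its cam carries the lug.
- bowl_rim (a point): Centre of the mouth of a loose steel bowl, 120 mm wide, 50 mm high, beyond the scale. Bystander.
- jar: Loose white plastic jar, 84 mm wide, 120 mm high; origin at the centre of its underside. Bystander.
- scraper: Loose dough scraper lying flat, steel blade with a round wooden grip 130 mm long and 25 mm thick, blade 75 mm; origin under the grip's edge. Bystander.
Things that resemble listed ones, but are neither listed nor needed, are in the scene too. What is shaped like the part that bears shim2 but yellow is not meant.

How it is judged:
On the way, in this order (a step that is already met when the one before it is completed fails the run):
1. the slack corner is pressed with the fingers and the scale rocks (tilts more than 0.02 rad) (angle between scale's own z axis and vertical above 0.02 rad and contact force between the fingers and scale above 0.5 N), for 0.05 s.
2. the shim lever of the slack corner is pressed flat (past 0.54 of 0.6 rad) (value of joint shim3 above 0.54 rad), for 0.2 s.
At the end, for the whole second after the job is handed in: The shim lever of the slack corner is flat (past 0.54 of its 0.6 rad), the other three still stand (under 0.3 rad), the scale sits level (within 0.012 rad) and at rest within 15 mm of where it was, and the bowl, jar and scraper are within 30 mm of where they were (value of joint shim3 above 0.54 rad and value of joint each of shim1, shim2, shim4 below 0.3 rad and angle between scale's own z axis and vertical below 0.012 rad and distance of scale from where it was at the start of the episode below 0.015 m and linear speed of scale below 0.02 m/s and distance of each of bowl_rim, jar, scraper from where it was at the start of the episode below 0.03 m); the robot touches nothing.
It fails at once if the shim lever of a firm corner is pressed down (past 0.3 rad) (value of joint any of shim1, shim2, shim4 above 0.3 rad).
It fails at once if the scale is lifted (more than 12 mm) or pushed out of place (more than 25 mm) (height (world z) of scale above 0.049 m or distance of scale from where it was at the start of the episode above 0.025 m).
It fails at once if the bowl, jar or scraper is moved more than 30 mm (distance of any of bowl_rim, jar, scraper from where it was at the start of the episode above 0.03 m).
It also fails if it takes over 51 s, if anything falls off the work surface, if the arm or the gripper's body presses on something with over 40 N, if the wrist force passes 120 N, or if a joint passes its speed limit or range.

## Working session

There is one attempt and no reset: what is moved stays moved. The work goes in short steps, Python scripts to look and compute and a tool call to move; the robot and the scene stay as the last step left them, time stands still between calls to the robot, and variables do not carry over. Pictures are saved under pics/ and viewed, about 8 in all and at most 12, crops included, and the job is handed in when it is done.

Besides the shell and the picture viewer there is one more tool, called after "Request:" by a JSON object that holds its "name" and its "arguments". servo_tool: Moves the arm, as the interface text tells. Its arguments: {"type":"object","properties":{"commands":{"type":"array"},"fingers":{"type":"number"},"newtons":{"type":"number"}},"required":["commands"]}

```bash
mkdir -p pics; python3 - <<'E'
from workcell import ctrl
import cv2, numpy as np, pickle
print(ctrl.get_state())
for n in ("top","side"):
    p=ctrl.read_camera(n); pickle.dump(p,open(n+".pkl","wb"))
    cv2.imwrite(f"pics/{n}0.png",p["img"][:,:,::-1])
    print(n,p["K"].tolist(),p["dist_coeffs"],np.round(p["world_to_cam"],3).tolist())
    for q in ("scale","lug_front_left","shim1"):
        print(q,[(round(b["conf"],2),np.round(b["bbox"]).tolist()) for b in ctrl.boxes_of(p,q)])
E
```

```text
{'t': 0.0, 'joint_pos': array([ 1.14728277e+00,  9.19051361e-02,  1.23189424e+00,  2.89859229e-05,
        1.81981932e+00, -5.66942148e-02]), 'joint_velocities': array([ 3.90018851e-04, -1.10817699e-04,  9.71158933e-04, -1.74210672e-06,
       -4.23114491e-04, -1.09518295e-03]), 'joint_torque': array([-3.06873835e-04, -4.58746004e+01, -4.18010080e+01, -2.21380155e-04,
        1.19348976e-02,  2.51964678e-06]), 'position': array([0.21505983, 0.55982474, 0.23011846]), 'ee_rot': array([-3.13957146e+00, -1.42864312e-04,  2.77478028e+00]), 'contact_force': array([-0.46564596, -0.90867788, -0.27434635]), 'torque': array([-0.02013145, -0.00138476,  0.00084813]), 'width': 0.9977813353676752}
top [[481.75892451801735, 0.0, 326.49524915615956], [0.0, 481.75892451801735, 237.1067313779164], [0.0, 0.0, 1.0]] [-0.00963852  0.          0.          0.          0.        ] [[0.029, -1.0, 0.012, -0.016], [0.998, 0.03, 0.058, -0.662], [-0.059, 0.01, 0.998, -1.356], [0.0, 0.0, 0.0, 1.0]]
scale [(0.87, [317.0, 263.0, 103.0, 69.0])]
lug_front_left [(0.62, [315.0, 260.0, 102.0, 72.0])]
shim1 [(0.62, [357.0, 255.0, 9.0, 21.0]), (0.59, [358.0, 295.0, 9.0, 20.0]), (0.59, [249.0, 183.0, 16.0, 26.0]), (0.53, [277.0, 254.0, 13.0, 19.0]), (0.43, [274.0, 299.0, 11.0, 19.0])]
side [[531.230718682645, 0.0, 312.9276155162582], [0.0, 531.230718682645, 236.55441573317776], [0.0, 0.0, 1.0]] [-0.06583014  0.          0.          0.          0.        ] [[-0.816, -0.578, 0.012, 0.532], [0.454, -0.627, 0.633, -0.329], [-0.358, 0.522, 0.774, -0.96], [0.0, 0.0, 0.0, 1.0]]
scale [(0.79, [322.0, 269.0, 131.0, 119.0]), (0.43, [341.0, 228.0, 22.0, 15.0])]
lug_front_left [(0.7, [322.0, 267.0, 126.0, 118.0])]
shim1 [(0.68, [342.0, 229.0, 25.0, 8.0]), (0.57, [286.0, 301.0, 29.0, 17.0]), (0.55, [391.0, 254.0, 28.0, 12.0]), (0.53, [335.0, 329.0, 35.0, 16.0]), (0.5, [323.0, 269.0, 131.0, 125.0])]
```

```bash
python3 - <<'E'
import cv2
a=cv2.imread("pics/top0.png")[140:360,180:460]; b=cv2.imread("pics/side0.png")[190:370,200:460]
cv2.imwrite("pics/c1.png",cv2.resize(a,None,fx=2.8,fy=2.7,interpolation=cv2.INTER_CUBIC))
cv2.imwrite("pics/c2.png",cv2.resize(b,None,fx=3,fy=3,interpolation=cv2.INTER_CUBIC))
E
```

```text
(no output)
```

View pics/c1.png

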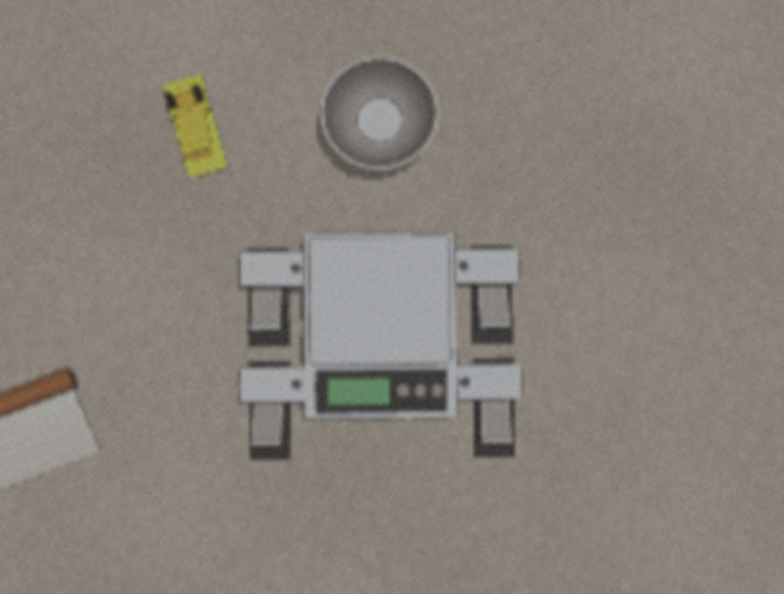

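View pics/c2.png

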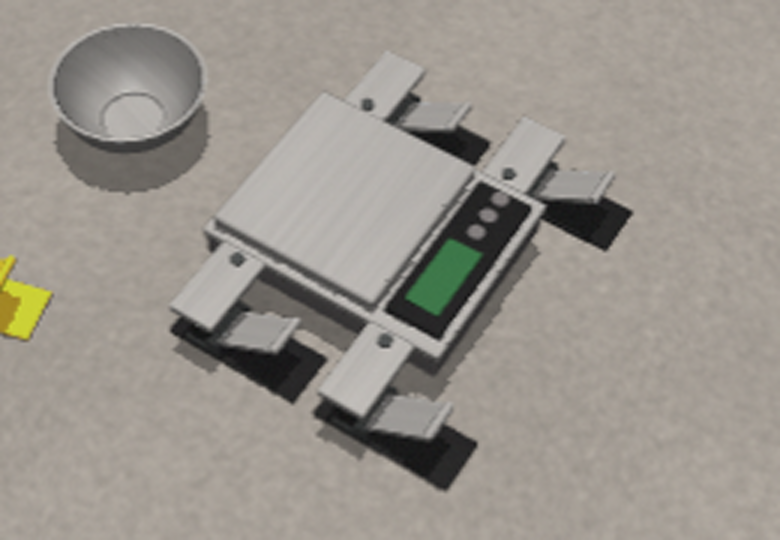

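```bash
cat > h.py <<'E'
import numpy as np, cv2
from scipy.optimize import least_squares
def proj(p,P):
    P=np.atleast_2d(P); c=(p["world_to_cam"][:3,:3]@P.T).T+p["world_to_cam"][:3,3]
    c=c*[1,-1,-1]
    return cv2.projectPoints(c,np.zeros(3),np.zeros(3),p["K"],np.array(p["dist_coeffs"]))[0][:,0]
def sw(s,P):
    P=np.atleast_2d(P).astype(float); c,n=np.cos(s[2]),np.sin(s[2])
    return np.c_[s[0]+c*P[:,0]-n*P[:,1], s[1]+n*P[:,0]+c*P[:,1], P[:,2]]
E
python3 - <<'E'
from h import *
import pickle
p=pickle.load(open("top.pkl","rb")); q=pickle.load(open("side.pkl","rb"))
z=.045; C=[]; 
for sx,sy in((1,1),(-1,1),(1,-1),(-1,-1)):
    for d in(.018,-.018): C.append([sx*.06+d,sy*.14,z])
px=np.array([(240,251),(240,287),(241,368),(241,403),(518,248),(518,284),(520,364),(520,400)])/[2.8,2.7]+[180,140]-.3
# side outer corners: (back right, front right, back left, front left) +x / -x corner
sp=np.array([(172,308),(207,328),(321,392),(358,416),(389,52),(424,69),(525,117),(565,136)])/3+[200,190]-.3
# in the side view the near lugs are the +y ones
f=lambda s:(proj(p,sw(s,C))-px).ravel()
r=least_squares(f,[.65,0,0]); s=r.x; print("top",s,np.abs(r.fun).max())
g=lambda s:(proj(q,sw(s,C))-sp).ravel()
r2=least_squares(g,s); print("side",r2.x,np.abs(r2.fun).max())
r3=least_squares(lambda s:np.r_[f(s),g(s)],s); s=r3.x; print("both",s,np.abs(r3.fun).max())
np.save("s.npy",s)
print(sw(s,[[a*.06,b*.115,.045] for a in(1,-1) for b in(1,-1)]))
E
```

```text
top [0.59504529 0.03292728 0.04136772] 0.5008930917589396
side [0.59517898 0.03678026 0.04173927] 1.7096309680774766
both [0.59529585 0.03513498 0.04154348] 2.0305390289815364
[[ 0.65046795  0.15252765  0.045     ]
 [ 0.66002021 -0.07727391  0.045     ]
 [ 0.53057149  0.14754386  0.045     ]
 [ 0.54012374 -0.08225769  0.045     ]]
```

Request:
{"name": "servo_tool", "arguments": {"commands": [{"x": -0.034,"y": -0.021,"rz": -5.85},{"x": -0.032,"y": -0.024,"rz": -5.85},{"x": -0.029,"y": -0.0275,"rz": -5.85},{"x": -0.026,"y": -0.03,"rz": -5.85},{"x": -0.023,"y": -0.033}], "fingers": 0, "newtons": 60}}

```text
invalid input
```

Request:
{"name": "servo_tool", "arguments": {"commands": [{"x": -0.023,"y": -0.033},{"x": -0.023,"y": -0.033},{"x": -0.023,"y": -0.033},{"x": -0.023,"y": -0.033},{"x": -0.023,"y": -0.033}]}}

```text
invalid input
```

Request:
{"name": "servo_tool", "arguments": {"commands": [{"x": -0.034,"y": -0.021,"z": 0,"rx": 0,"ry": 0,"rz": -5.85},{"x": -0.032,"y": -0.024,"z": 0,"rx": 0,"ry": 0,"rz": -5.85},{"x": -0.029,"y": -0.0275,"z": 0,"rx": 0,"ry": 0,"rz": -5.85},{"x": -0.026,"y": -0.03,"z": 0,"rx": 0,"ry": 0,"rz": -5.85},{"x": -0.023,"y": -0.033,"z": 0,"rx": 0,"ry": 0,"rz": 0}], "fingers": 0, "newtons": 60}}

```text
t: 0.82
position: [0.3358, 0.4024, 0.2282]
ee_rot: [-3.141, -0.004, -3.067]
contact_force: [0.5, 0.6, -0.1]
width: 0.294
```

Request:
{"name": "servo_tool", "arguments": {"commands": [{"x": -0.023,"y": -0.033,"z": 0,"rx": 0,"ry": 0,"rz": 1.9},{"x": -0.023,"y": -0.033,"z": 0.02,"rx": 0,"ry": 0,"rz": 0},{"x": -0.023,"y": -0.033,"z": 0.02,"rx": 0,"ry": 0,"rz": 0},{"x": -0.023,"y": -0.033,"z": 0.02,"rx": 0,"ry": 0,"rz": 0},{"x": -0.023,"y": -0.033,"z": 0.02,"rx": 0,"ry": 0,"rz": 0}]}}

```text
t: 1.23
position: [0.4551, 0.2491, 0.16]
ee_rot: [3.135, 0.009, -3.101]
contact_force: [1.2, 0.5, -0.3]
width: -0.003
```

Request:
{"name": "servo_tool", "arguments": {"commands": [{"x": -0.023,"y": -0.033,"z": 0,"rx": 0,"ry": 0,"rz": 0},{"x": -0.023,"y": -0.033,"z": 0,"rx": 0,"ry": 0,"rz": 0},{"x": -0.023,"y": -0.033,"z": 0,"rx": 0,"ry": 0,"rz": 0}]}}

```text
t: 1.48
position: [0.5276, 0.1481, 0.1543]
ee_rot: [3.136, 0.002, -3.099]
contact_force: [0.2, 0.9, 0.6]
width: -0.001
```

Request:
{"name": "servo_tool", "arguments": {"commands": [{"x": -0.006,"y": 0,"z": 0.03,"rx": 0,"ry": 0,"rz": 0},{"x": 0,"y": 0,"z": 0.03,"rx": 0,"ry": 0,"rz": 0},{"x": 0,"y": 0,"z": 0.028,"rx": 0,"ry": 0,"rz": 0},{"x": 0,"y": 0,"z": 0.005,"rx": 0,"ry": 0,"rz": 0},{"x": 0,"y": 0,"z": 0,"rx": 0,"ry": 0,"rz": 0}]}}

```text
t: 1.9
position: [0.5406, 0.1384, 0.0601]
ee_rot: [3.139, 0.008, -3.113]
contact_force: [0.4, 1.1, 0.6]
width: -0.0
```

Request:
{"name": "servo_tool", "arguments": {"commands": [{"x": 0.007,"y": 0.008,"z": 0.004,"rx": 0,"ry": 0,"rz": 0},{"x": 0,"y": 0,"z": 0.003,"rx": 0,"ry": 0,"rz": 0},{"x": 0,"y": 0,"z": 0.003,"rx": 0,"ry": 0,"rz": 0}]}}

```text
t: 2.15
position: [0.5339, 0.148, 0.0534]
ee_rot: [3.138, 0.012, -3.113]
contact_force: [0.2, 0.3, 0.5]
width: 0.0
```

Request:
{"name": "servo_tool", "arguments": {"commands": [{"x": 0,"y": 0,"z": 0.002,"rx": 0,"ry": 0,"rz": 0},{"x": 0,"y": 0,"z": 0.002,"rx": 0,"ry": 0,"rz": 0}]}}

```text
t: 2.32
position: [0.5348, 0.1494, 0.0518]
ee_rot: [3.137, 0.016, -3.111]
contact_force: [0.1, -0.1, 0.7]
width: -0.002
```

Request:
{"name": "servo_tool", "arguments": {"commands": [{"x": 0,"y": 0,"z": 0.002,"rx": 0,"ry": 0,"rz": 0},{"x": 0,"y": 0,"z": 0.002,"rx": 0,"ry": 0,"rz": 0}]}}

```text
t: 2.48
position: [0.5357, 0.15, 0.0493]
ee_rot: [3.136, 0.02, -3.11]
contact_force: [0.8, 0.3, -0.0]
width: -0.006
```

Request:
{"name": "servo_tool", "arguments": {"commands": [{"x": 0.001,"y": -0.002,"z": 0.002,"rx": 0,"ry": 0,"rz": 0},{"x": 0.001,"y": 0,"z": 0.002,"rx": 0,"ry": 0,"rz": 0}]}}

```text
t: 2.65
position: [0.5342, 0.148, 0.0455]
ee_rot: [3.136, 0.021, -3.11]
contact_force: [0.3, -0.6, 0.4]
width: 0.001
```

Request:
{"name": "servo_tool", "arguments": {"commands": [{"x": 0,"y": 0,"z": 0.002,"rx": 0,"ry": 0,"rz": 0},{"x": 0,"y": 0,"z": 0.002,"rx": 0,"ry": 0,"rz": 0}]}}

```text
t: 2.82
position: [0.534, 0.1481, 0.0423]
ee_rot: [3.135, 0.021, -3.11]
contact_force: [-3.7, -1.2, 5.5]
width: 0.0
```

Request:
{"name": "servo_tool", "arguments": {"commands": [{"x": 0,"y": 0,"z": 0.002,"rx": 0,"ry": 0,"rz": 0},{"x": 0,"y": 0,"z": 0.002,"rx": 0,"ry": 0,"rz": 0}]}}

```text
t: 2.98
position: [0.534, 0.1482, 0.0408]
ee_rot: [3.135, 0.021, -3.11]
contact_force: [-8.6, -1.3, 15.9]
width: -0.002
```

```bash
python3 - <<'E'
from h import *
from workcell import ctrl
import pickle
q=pickle.load(open("side.pkl","rb")); n=ctrl.read_camera("side"); s=np.load("s.npy")
st=ctrl.get_state(); print(st["position"],st["contact_force"])
cv2.imwrite("pics/side1.png",n["img"][:,:,::-1])
a=q["img"].astype(np.float32).mean(2); b=n["img"].astype(np.float32).mean(2)
for nm,P in {"FL":[-.06,.13],"BL":[.06,.13],"FR":[-.06,-.13],"BR":[.06,-.13],"body":[0,0],"dispR":[-.09,-.06],"backR":[.09,-.07]}.items():
    u,v=proj(q,sw(s,[P+[.045]]))[0].astype(int); w=16
    A=a[v-w:v+w,u-w:u+w];B=b[v-w:v+w,u-w:u+w]
    print(nm,np.round(cv2.phaseCorrelate(A,B,cv2.createHanningWindow((32,32),cv2.CV_32F)),2))
A=q["img"][190:370,200:460];B=n["img"][190:370,200:460]
cv2.imwrite("pics/c3.png",cv2.resize(B[:,:,::-1],None,fx=3,fy=3,interpolation=cv2.INTER_CUBIC))
E
```

```text
[0.53403154 0.14813003 0.04093849] [-6.12894459 -0.64870462 11.14456262]Traceback (most recent call last):
  File "<stdin>", line 11, in <module>
    return _wrapfunc(a, 'round', decimals=decimals, out=out)
    return _wrapit(obj, method, *args, **kwds)
    conv = _array_converter(obj)
ValueError: setting an array element with a sequence. The requested array has an inhomogeneous shape after 1 dimensions. The detected shape was (2,) + inhomogeneous part.
```

```bash
cat >> h.py <<'E'
def cmp(fn):
    import pickle
    q=pickle.load(open("side.pkl","rb")); s=np.load("s.npy")
    a=q["img"].astype(np.float32).mean(2); b=cv2.imread(fn).astype(np.float32).mean(2)
    for nm,P in {"FL":[-.06,.13],"BL":[.06,.13],"FR":[-.06,-.13],"BR":[.06,-.13],"body":[0,0],"display":[-.08,.02],"backL":[.09,.07]}.items():
        u,v=proj(q,sw(s,[P+[.045]]))[0].astype(int); w=16
        (d,r)=cv2.phaseCorrelate(a[v-w:v+w,u-w:u+w],b[v-w:v+w,u-w:u+w],cv2.createHanningWindow((32,32),cv2.CV_32F))
        print(nm,np.round(d,2),round(r,2))
    cv2.imwrite(fn.replace(".png","c.png"),cv2.resize(cv2.imread(fn)[190:370,200:460],None,fx=3,fy=3,interpolation=cv2.INTER_CUBIC))
E
python3 -c "
from h import *
cmp('pics/side1.png')"
```

```text
FL [-0.02  1.06] 0.75
BL [0.17 0.03] 1.0
FR [-0.12  0.39] 0.6
BR [0.04 0.22] 0.45
body [ 0.11 -3.1 ] 0.74
display [0.27 0.32] 0.89
backL [ 0.14 -0.35] 0.98
```

View pics/side1c.png

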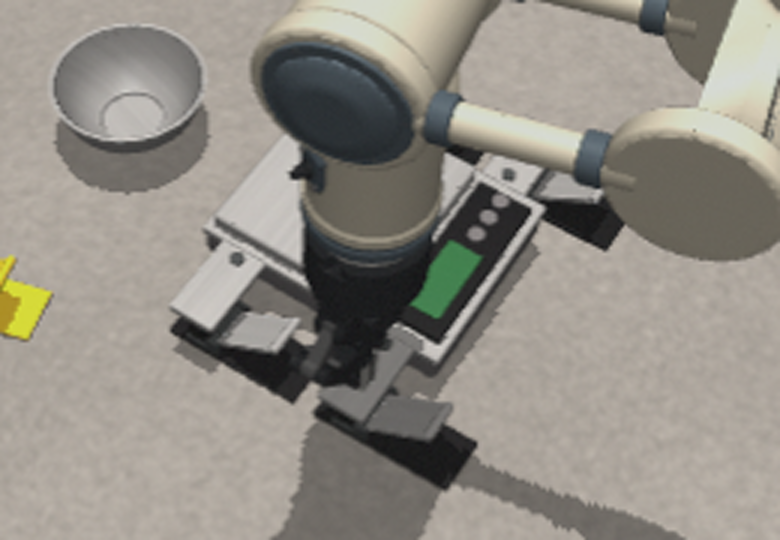

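Request:
{"name": "servo_tool", "arguments": {"commands": [{"x": 0,"y": 0,"z": -0.02,"rx": 0,"ry": 0.6,"rz": 0},{"x": 0,"y": 0,"z": -0.02,"rx": 0,"ry": 0.6,"rz": 0},{"x": -0.03,"y": 0,"z": 0,"rx": 0,"ry": 0,"rz": 0},{"x": -0.03,"y": 0,"z": 0,"rx": 0,"ry": 0,"rz": 0},{"x": -0.03,"y": 0,"z": 0,"rx": 0,"ry": 0,"rz": 0}]}}

```text
t: 3.45
position: [0.6221, 0.1508, 0.0835]
ee_rot: [3.135, -0.001, -3.108]
contact_force: [0.1, 0.7, 0.5]
width: -0.003
```

Request:
{"name": "servo_tool", "arguments": {"commands": [{"x": -0.025,"y": 0,"z": 0,"rx": 0,"ry": 0,"rz": 0},{"x": 0,"y": 0,"z": 0,"rx": 0,"ry": 0,"rz": 0},{"x": 0,"y": 0,"z": 0,"rx": 0,"ry": 0,"rz": 0}]}}

```text
t: 3.7
position: [0.6522, 0.1507, 0.0805]
ee_rot: [3.136, -0.001, -3.11]
contact_force: [-1.3, -0.0, -0.4]
width: -0.001
```

Descend to about 48 mm, then slowly.

Request:
{"name": "servo_tool", "arguments": {"commands": [{"x": 0,"y": 0,"z": 0.016,"rx": 0,"ry": 0,"rz": 0},{"x": 0,"y": 0,"z": 0.014,"rx": 0,"ry": 0,"rz": 0},{"x": 0,"y": 0,"z": 0,"rx": 0,"ry": 0,"rz": 0},{"x": 0,"y": 0,"z": 0,"rx": 0,"ry": 0,"rz": 0}]}}

```text
t: 4.03
position: [0.6498, 0.1506, 0.0485]
ee_rot: [3.136, -0.003, -3.11]
contact_force: [0.1, 0.5, 1.4]
width: 0.005
```

Request:
{"name": "servo_tool", "arguments": {"commands": [{"x": 0,"y": 0,"z": 0.002,"rx": 0,"ry": 0,"rz": 0},{"x": 0,"y": 0,"z": 0.002,"rx": 0,"ry": 0,"rz": 0}]}}

```text
t: 4.2
position: [0.6488, 0.1508, 0.0453]
ee_rot: [3.136, -0.003, -3.11]
contact_force: [1.3, 0.2, -0.3]
width: -0.002
```

Request:
{"name": "servo_tool", "arguments": {"commands": [{"x": 0,"y": 0,"z": 0.002,"rx": 0,"ry": 0,"rz": 0}]}}

```text
t: 4.28
position: [0.6489, 0.1508, 0.045]
ee_rot: [3.136, -0.002, -3.11]
contact_force: [-4.4, -1.5, 11.0]
width: -0.004
```

Request:
{"name": "servo_tool", "arguments": {"commands": [{"x": 0,"y": 0,"z": 0.002,"rx": 0,"ry": 0,"rz": 0}]}}

```text
t: 4.37
position: [0.6489, 0.1508, 0.045]
ee_rot: [3.136, -0.001, -3.11]
contact_force: [-3.8, -1.1, 5.9]
width: -0.01
```

Request:
{"name": "servo_tool", "arguments": {"commands": [{"x": 0,"y": 0,"z": 0.002,"rx": 0,"ry": 0,"rz": 0}]}}

```text
t: 4.45
position: [0.6489, 0.1508, 0.045]
ee_rot: [3.136, 0.001, -3.11]
contact_force: [-3.7, -1.2, 5.1]
width: -0.002
```

Request:
{"name": "servo_tool", "arguments": {"commands": [{"x": 0,"y": 0,"z": -0.02,"rx": 0,"ry": 0,"rz": 0},{"x": 0,"y": 0,"z": -0.015,"rx": 0,"ry": 0,"rz": 0},{"x": 0.04,"y": 0,"z": 0,"rx": 0,"ry": 0,"rz": 0},{"x": 0.04,"y": 0,"z": 0,"rx": 0,"ry": 0,"rz": 0},{"x": 0.03,"y": 0,"z": 0,"rx": 0,"ry": 0,"rz": 0}]}}

```text
t: 4.87
position: [0.5408, 0.1468, 0.0793]
ee_rot: [3.136, 0.0, -3.112]
contact_force: [0.1, -0.1, 1.5]
width: 0.002
```

Request:
{"name": "servo_tool", "arguments": {"commands": [{"x": 0,"y": 0,"z": 0,"rx": 0,"ry": 0,"rz": 0},{"x": 0,"y": 0,"z": 0,"rx": 0,"ry": 0,"rz": 0}]}}

```text
t: 5.03
position: [0.5355, 0.147, 0.0794]
ee_rot: [3.136, -0.002, -3.11]
contact_force: [0.4, 0.1, 0.3]
width: -0.001
```

Request:
{"name": "servo_tool", "arguments": {"commands": [{"x": 0.004,"y": 0,"z": 0.016,"rx": 0,"ry": 0,"rz": 0},{"x": 0,"y": 0,"z": 0.014,"rx": 0,"ry": 0,"rz": 0},{"x": 0,"y": 0,"z": 0,"rx": 0,"ry": 0,"rz": 0},{"x": 0,"y": 0,"z": 0.001,"rx": 0,"ry": 0,"rz": 0}]}}

```text
t: 5.37
position: [0.5354, 0.1477, 0.0526]
ee_rot: [3.135, 0.008, -3.11]
contact_force: [-0.1, -0.1, -0.1]
width: -0.0
```

Request:
{"name": "servo_tool", "arguments": {"commands": [{"x": 0,"y": 0,"z": 0.002,"rx": 0,"ry": 0,"rz": 0}]}}

```text
t: 5.45
position: [0.5364, 0.1478, 0.0514]
ee_rot: [3.135, 0.009, -3.11]
contact_force: [0.5, -0.3, 0.6]
width: 0.001
```

Request:
{"name": "servo_tool", "arguments": {"commands": [{"x": 0,"y": 0,"z": 0.002,"rx": 0,"ry": 0,"rz": 0}]}}

```text
t: 5.53
position: [0.5373, 0.1478, 0.0502]
ee_rot: [3.134, 0.011, -3.11]
contact_force: [0.9, 0.2, 0.0]
width: -0.001
```

Request:
{"name": "servo_tool", "arguments": {"commands": [{"x": 0,"y": 0,"z": 0.002,"rx": 0,"ry": 0,"rz": 0}]}}

```text
t: 5.62
position: [0.5381, 0.1479, 0.0488]
ee_rot: [3.134, 0.012, -3.11]
contact_force: [-0.6, 0.1, 0.6]
width: -0.004
```

Request:
{"name": "servo_tool", "arguments": {"commands": [{"x": 0,"y": 0,"z": 0.002,"rx": 0,"ry": 0,"rz": 0}]}}

```text
t: 5.7
position: [0.5387, 0.148, 0.0472]
ee_rot: [3.134, 0.013, -3.11]
contact_force: [0.3, -0.2, 0.6]
width: -0.0
```

Request:
{"name": "servo_tool", "arguments": {"commands": [{"x": 0,"y": 0,"z": 0.002,"rx": 0,"ry": 0,"rz": 0}]}}

```text
t: 5.78
position: [0.5391, 0.148, 0.0454]
ee_rot: [3.134, 0.013, -3.11]
contact_force: [0.5, -0.8, 0.3]
width: -0.001
```

Request:
{"name": "servo_tool", "arguments": {"commands": [{"x": 0.008,"y": 0,"z": -0.003,"rx": 0,"ry": 0.7,"rz": 0},{"x": 0,"y": 0,"z": 0.001,"rx": 0,"ry": 0,"rz": 0},{"x": 0,"y": 0,"z": 0.002,"rx": 0,"ry": 0,"rz": 0}]}}

```text
t: 6.03
position: [0.5304, 0.1478, 0.0455]
ee_rot: [3.134, -0.0, -3.11]
contact_force: [-0.8, 0.7, 0.9]
width: -0.001
```

Request:
{"name": "servo_tool", "arguments": {"commands": [{"x": 0,"y": 0,"z": 0.003,"rx": 0,"ry": 0,"rz": 0}]}}

```text
t: 6.12
position: [0.5303, 0.1478, 0.0432]
ee_rot: [3.134, 0.0, -3.11]
contact_force: [-3.0, 1.2, 6.1]
width: -0.003
```

Request:
{"name": "servo_tool", "arguments": {"commands": [{"x": 0,"y": 0,"z": 0.002,"rx": 0,"ry": 0,"rz": 0}]}}

```text
t: 6.2
position: [0.5303, 0.1479, 0.0417]
ee_rot: [3.134, 0.001, -3.11]
contact_force: [-4.1, -0.4, 7.3]
width: -0.001
```

Request:
{"name": "servo_tool", "arguments": {"commands": [{"x": 0,"y": 0,"z": 0.002,"rx": 0,"ry": 0,"rz": 0}]}}

```text
t: 6.28
position: [0.5303, 0.1479, 0.0407]
ee_rot: [3.134, 0.001, -3.11]
contact_force: [-6.1, -1.5, 15.3]
width: 0.003
```

Request:
{"name": "servo_tool", "arguments": {"commands": [{"x": 0,"y": 0,"z": 0.002,"rx": 0,"ry": 0,"rz": 0}]}}

```text
t: 6.37
position: [0.5303, 0.1479, 0.0407]
ee_rot: [3.134, 0.002, -3.11]
contact_force: [-8.9, -1.7, 15.8]
width: 0.0
```

Request:
{"name": "servo_tool", "arguments": {"commands": [{"x": 0,"y": 0,"z": 0.002,"rx": 0,"ry": 0,"rz": 0}]}}

```text
t: 6.45
position: [0.5303, 0.1479, 0.0408]
ee_rot: [3.134, 0.002, -3.11]
contact_force: [-7.2, -1.8, 12.5]
width: -0.004
```

Request:
{"name": "servo_tool", "arguments": {"commands": [{"x": 0,"y": 0,"z": -0.02,"rx": 0,"ry": 0,"rz": 0},{"x": 0,"y": 0,"z": -0.015,"rx": 0,"ry": 0,"rz": 0},{"x": 0.03,"y": 0,"z": 0,"rx": 0,"ry": 0,"rz": 0},{"x": 0.03,"y": 0,"z": 0,"rx": 0,"ry": 0,"rz": 0},{"x": 0,"y": 0,"z": 0,"rx": 0,"ry": 0,"rz": 0}]}}

```text
t: 6.87
position: [0.4685, 0.1453, 0.0747]
ee_rot: [3.135, -0.001, -3.111]
contact_force: [-0.2, 0.0, -0.8]
width: -0.001
```

Request:
{"name": "servo_tool", "arguments": {"commands": [{"x": 0,"y": 0,"z": 0,"rx": 0,"ry": 0,"rz": 0},{"x": 0,"y": 0,"z": 0,"rx": 0,"ry": 0,"rz": 0}]}}

```text
t: 7.03
position: [0.4681, 0.1454, 0.0746]
ee_rot: [3.134, 0.001, -3.11]
contact_force: [-0.4, -0.2, 0.2]
width: 0.003
```

Request:
{"name": "servo_tool", "arguments": {"commands": [{"x": 0,"y": 0,"z": 0.014,"rx": 0,"ry": 0,"rz": 0},{"x": 0,"y": 0,"z": 0.01,"rx": 0,"ry": 0,"rz": 0},{"x": 0,"y": 0,"z": 0.006,"rx": 0,"ry": 0,"rz": 0},{"x": 0,"y": 0,"z": 0.005,"rx": 0,"ry": 0,"rz": 0},{"x": 0,"y": 0,"z": 0.005,"rx": 0,"ry": 0,"rz": 0}]}}

```text
t: 7.45
position: [0.4712, 0.1461, 0.0343]
ee_rot: [3.134, 0.003, -3.111]
contact_force: [-2.2, 0.5, 3.3]
width: 0.0
```

Request:
{"name": "servo_tool", "arguments": {"commands": [{"x": 0,"y": 0,"z": 0.005,"rx": 0,"ry": 0,"rz": 0},{"x": 0,"y": 0,"z": 0.005,"rx": 0,"ry": 0,"rz": 0}]}}

```text
t: 7.62
position: [0.4715, 0.1462, 0.0235]
ee_rot: [3.134, 0.003, -3.111]
contact_force: [-0.2, 0.4, 3.0]
width: 0.004
```

Request:
{"name": "servo_tool", "arguments": {"commands": [{"x": 0,"y": 0,"z": 0.005,"rx": 0,"ry": 0,"rz": 0},{"x": 0,"y": 0,"z": 0.005,"rx": 0,"ry": 0,"rz": 0}]}}

```text
t: 7.78
position: [0.472, 0.1463, 0.0127]
ee_rot: [3.134, 0.003, -3.111]
contact_force: [-1.0, -0.9, 0.7]
width: -0.002
```

Request:
{"name": "servo_tool", "arguments": {"commands": [{"x": 0,"y": 0,"z": 0.003,"rx": 0,"ry": 0,"rz": 0},{"x": 0,"y": 0,"z": 0.003,"rx": 0,"ry": 0,"rz": 0}]}}

```text
t: 7.95
position: [0.4721, 0.1464, 0.0095]
ee_rot: [3.134, 0.003, -3.111]
contact_force: [-17.9, -5.0, 34.7]
width: 0.0
```

Request:
{"name": "servo_tool", "arguments": {"commands": [{"x": 0,"y": 0,"z": 0.003,"rx": 0,"ry": 0,"rz": 0},{"x": 0,"y": 0,"z": 0.003,"rx": 0,"ry": 0,"rz": 0}]}}

```text
t: 8.12
position: [0.472, 0.1464, 0.0099]
ee_rot: [3.134, 0.003, -3.111]
contact_force: [-11.9, -2.9, 19.3]
width: -0.001
```

Request:
{"name": "servo_tool", "arguments": {"commands": [{"x": 0,"y": 0,"z": 0.003,"rx": 0,"ry": 0,"rz": 0},{"x": 0,"y": 0,"z": 0.003,"rx": 0,"ry": 0,"rz": 0}]}}

```text
t: 8.28
position: [0.472, 0.1464, 0.0099]
ee_rot: [3.134, 0.003, -3.11]
contact_force: [-11.4, -1.9, 19.6]
width: -0.001
```

Hard stop at 9.9 mm, held over 0.3 s. Let go, rise clear and look.

Request:
{"name": "servo_tool", "arguments": {"commands": [{"x": 0,"y": 0,"z": -0.02,"rx": 0,"ry": 0,"rz": 0},{"x": 0,"y": 0,"z": -0.035,"rx": 0,"ry": 0,"rz": 0},{"x": 0,"y": 0,"z": -0.04,"rx": 0,"ry": 0,"rz": 0},{"x": 0,"y": 0,"z": -0.04,"rx": 0,"ry": 0,"rz": 0},{"x": 0.02,"y": 0.03,"z": -0.02,"rx": 0,"ry": 0,"rz": 0}]}}

```text
t: 8.7
position: [0.4495, 0.1706, 0.1633]
ee_rot: [3.139, -0.006, -3.116]
contact_force: [0.8, 0.9, 0.4]
width: 0.0
```

Request:
{"name": "servo_tool", "arguments": {"commands": [{"x": 0.02,"y": 0.035,"z": 0,"rx": 0,"ry": 0,"rz": 0},{"x": 0.02,"y": 0.035,"z": 0,"rx": 0,"ry": 0,"rz": 0},{"x": 0.02,"y": 0.035,"z": 0,"rx": 0,"ry": 0,"rz": 0},{"x": 0.02,"y": 0.035,"z": 0,"rx": 0,"ry": 0,"rz": 0},{"x": 0.01,"y": 0.035,"z": 0,"rx": 0,"ry": 0,"rz": 0}]}}

```text
t: 9.12
position: [0.3565, 0.3488, 0.1739]
ee_rot: [3.131, 0.013, -3.126]
contact_force: [1.0, -0.3, -0.2]
width: -0.0
```

Request:
{"name": "servo_tool", "arguments": {"commands": [{"x": 0.01,"y": 0.035,"z": 0,"rx": 0,"ry": 0,"rz": 0},{"x": 0.01,"y": 0.035,"z": 0,"rx": 0,"ry": 0,"rz": 0},{"x": 0.01,"y": 0.035,"z": 0,"rx": 0,"ry": 0,"rz": 0},{"x": 0,"y": 0,"z": 0,"rx": 0,"ry": 0,"rz": 0},{"x": 0,"y": 0,"z": 0,"rx": 0,"ry": 0,"rz": 0}]}}

```text
t: 9.53
position: [0.3186, 0.4654, 0.1723]
ee_rot: [3.127, 0.014, -3.118]
contact_force: [-0.8, 0.2, 0.1]
width: 0.004
```

```bash
python3 - <<'E'
from h import *
from workcell import ctrl
n=ctrl.read_camera("side"); cv2.imwrite("pics/side2.png",n["img"][:,:,::-1]); cmp("pics/side2.png")
st=ctrl.get_state(); print(st["t"],st["position"],st["contact_force"])
E
```

```text
FL [0.01 0.2 ] 1.06
BL [-0.02 -0.04] 1.0
FR [0.08 0.1 ] 0.99
BR [-0.06 -0.08] 0.96
body [0.04 0.04] 0.99
display [ 0.14 -0.17] 0.99
backL [-0.03  0.  ] 1.0
9.5833 [0.31850847 0.46513978 0.17203537] [-0.89144998 -0.39482062 -0.8868916 ]
```

View pics/side2c.png

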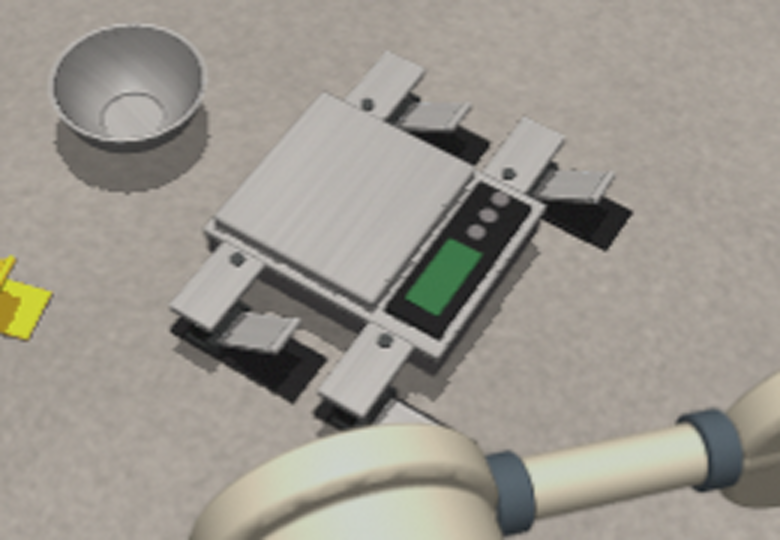

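```bash
python3 - <<'E'
from workcell import ctrl
import cv2
n=ctrl.read_camera("top"); cv2.imwrite("pics/top2.png",cv2.resize(n["img"][140:360,180:460,::-1],None,fx=2.8,fy=2.7,interpolation=cv2.INTER_CUBIC))
E
```

```text
(no output)
```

View pics/top2.png

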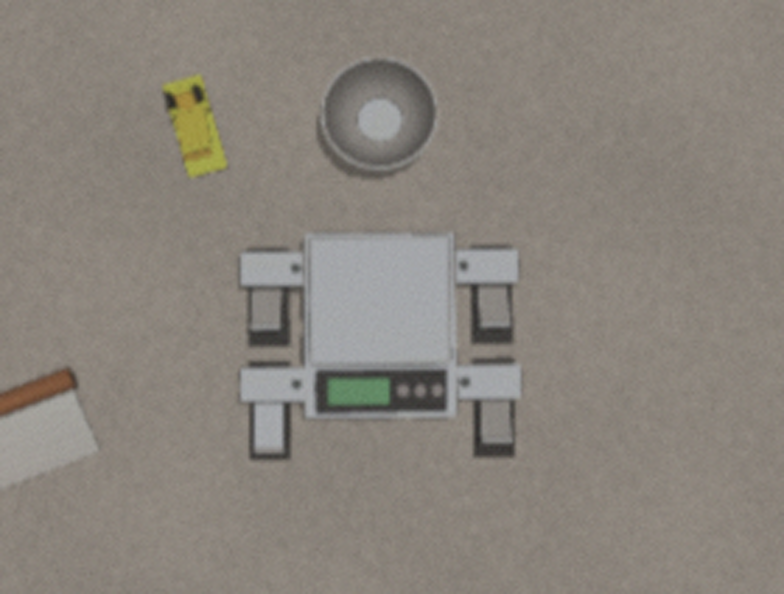

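The top view shows the front-left lever (crop 268,428) brighter and longer, as a flat lever would be. The other three levers look unchanged, and the scale, bowl and scraper are where they were.

```bash
python3 -c "
from workcell import ctrl
print(ctrl.job_done())"
```

```text
the job is handed in; nothing more can be done
None
```

The slack corner is the front left; I pressed its shim lever flat, let go and handed the job in at about 9.6 s of the 51 s allowed.

- **Finding the corner:** The front-left lug gave about 4.3 mm before stopping, down to z = 40.7 mm at about 15 N, the same on two presses. The back-left lug was firm at 45.0 mm. I did not press the two right lugs, since the front-left dip was clear.
- **Pressing the lever:** The front-left lever went down to a hard stop at 9.9 mm with about 20 N and was held there for about 0.3 s. I then moved the arm well clear.
- **Last checks:**
  - The final top and side views show that lever flat and the other three standing.
  - The scale's image shift against the start is 0.2 px or less, so it is level and in place.
  - The bowl and scraper have not moved. I did not check the jar, which lay outside the cropped views; the arm felt no contact on the way.
- **One weak reading:** While the lug was pressed, the image comparison showed only about 1 px of dip because the arm hid part of the view. I relied on the force and height readings for the rocking, and did not measure the tilt itself; that dip works out to roughly 0.04 rad.

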